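Release the purple vial from the sample-kit dispenser

ROBOT

A 7-joint arm with a two-finger parallel gripper is mounted at the origin on the work surface. World frame = base frame: x ahead of the robot, y to its left, z up, the work surface at z = 0. Lengths are in mm, angles in rad, forces in N, time in s.
With the tool pointing down it reaches from about 400 to 900 mm from the base axis. Payload 5.6 kg.
Tool frame: the origin (TCP) lies midway between the tips of the shut fingers; the grasp point (between the pads) lies 19 mm behind it; x points along the fingers, y is the direction in which the jaws open and shut, and the axes are right-handed (so a half turn about x gives the same grasp; the last joint's range is limited). The gripper opens to 92 mm and grips with 3 to 60 N. Pads are 20 mm wide; open, the fingers measure 128 mm over their backs; the gripper's body (75 mm by 189 mm) begins 69 mm behind the grasp point.
Start: joints at [-0.043, 0.468, -0.012, 1.603, 0.006, 1.071, -0.056], TCP at [650.007, -0.044, 214.592] pointing down, gripper open.
Joint ranges: [-2.53, 2.53], [-0.31, 2.02], [-1.57, 1.55], [0.28, 2.44], [-1.29, 4.43], [0.15, 1.84], [-2.92, 2.92]. Speed limits (rad/s): [2.57, 2.57, 3.14, 3.14, 3.14, 3.14, 3.14].

INTERFACE

Orientations are given as a rotation vector (axis times angle).
In Python, from cell import robot, grip, kin, viewer gives the robot as it stands. Calls block until the motion is done:
- robot.movep(position, orientation): joint-space move of the TCP to a pose.
- robot.servo_line(position, feed=150, rotation=None): straight line of the TCP; rotation=None keeps the orientation; feed is the mean speed in mm/s.
- robot.goto_joints(angles): joint-space move.
- grip(opening, newtons=None): opening from 0.0 (shut) to 1.0 (fully open); newtons is the grip in N (None keeps the last); returns when the fingers have stopped.
- robot.hold(seconds).
- kin.ik(position, orientation): joint angles nearest the present ones, or None.
- robot.observe(): the state.
- viewer.read_camera(name): name is "scene" or "side" or "wrist"; returns the picture (384x512x3 uint8, red, green, blue); there is no depth.
- viewer.camera_info(name): a dict with "camera_matrix" (3x3 intrinsics, pixels), "R" (3x3) and "t" (3): a world point X has camera coordinates R X + t. Camera axes: x right, y down, z forward; pixel columns grow to the right and rows downward; lengths in mm; the calibration is good to about 2 mm. A picture is of the moment at which its call begins: read the wrist's pose just before it. camera_info takes no time and is no camera call; for the wrist camera it gives the pose at the moment of the call.
A pose or a line that the arm cannot do raises robot.IKError and nothing moves.
- robot.job_done(): hands the job in, once; it reports no verdict.
Trained networks look in the newest picture that a camera, given by its name, has taken for a name from the list of things; names that differ only in an ending like _2 or _b are one class to them, and where a whole thing is asked for, a point or a joint stands for the part that bears it (a point fixed in the world has none). Each returns a list of dicts, best first, with "confidence" (0 to 1); they miss things now and then, are a little off and sometimes report something else, mostly with a low value. They report only what shows in the picture. A call takes as long as a camera call. They do not tell look-alikes from the thing itself.
- viewer.silhouettes(name, camera): "mask" (384x512 bool, what is visible of it).
- viewer.pinpoint(name, camera): "at" ([x, y, z] in mm, in the coordinates of the camera as it stood for that picture, good to about 4 mm: a listed point, or the origin of a listed thing).
The state is a dict: "t": time; "joints": joint angles; "joint_velocities": joint speeds; "joint_torque": joint torques, N m; "tcp_pos": TCP position; "tcp_rot": TCP orientation; "contact_force": force on the tool from outside, world axes, zero at the start; "wrist_torque": the same for the moment, N m; "grip_width": opening from 0.0 (shut) to 1.0 (fully open).
Only numpy, scipy, OpenCV 4.12 (cv2) and the standard library are available. Lean on these libraries where they do the work, as an engineer would, in place of code of your own. Each camera call takes 0.05 s, during which the arm holds its last target.

TASK

Press down the orange paddle of the lever whose gate holds back the purple vial, so that the gate lifts and the vial rolls out into the tray at the end of its lane, then let the lever come back up so that the gate is shut again. Only press the paddle: do not touch the vials or the gates by hand and do not lift or carry anything. Leave the green vial and its lever alone, and leave the cup, the bowl and the jar standing where they are.

Things in the scene. Friction and masses are not known exactly. Their poses are not given: they have to be found in the camera images.
- dispenser: white two-lane vial dispenser fixed to the table, 180 x 370 mm; origin on the table midway between the two lever pivots; x away from the robot along the levers, y to the left lane, z up. At y = +-60 mm a steel lever rocks on an axle at x = 0, 85 mm up, between grey posts under a fixed grey guard (x = -50 to +14 mm, top 102 mm up). Each lane's steel ramp, under the gate, falls outward from the middle to a tray at that side.
- tray_left (a point): centre of the floor of the open aluminium tray at the end of the left lane (dispenser x = +75 mm, y = +147 mm), 66 x 75 mm, floor 8 mm above the table, walls 30 mm high, the outer one 46 mm. A freed vial rolls in within about a second.
- tray_right (a point): centre of the floor of the open aluminium tray at the end of the right lane (dispenser x = +75 mm, y = -147 mm), 66 x 75 mm, floor 8 mm above the table, walls 30 mm high, the outer one 46 mm. A freed vial rolls in within about a second.
- paddle_left (a point): centre of the top face of the orange press paddle (36 mm along the lever, 30 mm wide, 6 mm thick) on the robot-side end of the left rocking lever; 95 mm above the table when the lever is at rest, 90 mm from the lever's pivot on the robot's side of it, 60 mm to the left (+y) of the dispenser's middle. Pressed fully down it sinks 37 mm. Its x axis runs along the lever, away from the robot.
- paddle_right (a point): centre of the top face of the orange press paddle (36 mm along the lever, 30 mm wide, 6 mm thick) on the robot-side end of the right rocking lever; 95 mm above the table when the lever is at rest, 90 mm from the lever's pivot on the robot's side of it, 60 mm to the right (-y) of the dispenser's middle. Pressed fully down it sinks 37 mm. Its x axis runs along the lever, away from the robot.
- lever_left (a joint): left rocking lever: 0 at rest (spring and weight hold the gate shut), grows as the orange paddle is pressed down, stop at 0.42 rad. The vial can pass under the gate from about 0.3 rad, so press it to the stop. Takes about 3 N on the paddle to start and 5 N at the stop; it springs back to 0 when let go.
- lever_right (a joint): right rocking lever: 0 at rest (spring and weight hold the gate shut), grows as the orange paddle is pressed down, stop at 0.42 rad. The vial can pass under the gate from about 0.3 rad, so press it to the stop. Takes about 3 N on the paddle to start and 5 N at the stop; it springs back to 0 when let go.
- gate_left: yellow gate plate pinned to the far end of the left lever, 30 x 5 x 46 mm, standing across the left lane; origin on the lever's pin at the middle of the gate, 85 mm above the table when shut, 75 mm beyond the pivot (dispenser x = +75 mm). It rises straight up with the lever, by 31 mm at the stop.
- gate_right: yellow gate plate pinned to the far end of the right lever, 30 x 5 x 46 mm, standing across the right lane; origin on the lever's pin at the middle of the gate, 85 mm above the table when shut, 75 mm beyond the pivot (dispenser x = +75 mm). It rises straight up with the lever, by 31 mm at the stop.
- vial_purple: closed rigid plastic vial, purple with a white cap at its +x end, 20 mm in diameter, 50 mm long, about 25 g; origin at its centre, x along its length. It starts lying across one lane, leaning on the gate's inner side: dispenser x = +75 mm, y = +47 (left lane) or -47 mm (right), 58 mm above the table. Which vial is in which lane varies.
- vial_green: closed rigid plastic vial, green with a white cap at its +x end, 20 mm in diameter, 50 mm long, about 25 g; origin at its centre, x along its length. It starts lying across one lane, leaning on the gate's inner side: dispenser x = +75 mm, y = +47 (left lane) or -47 mm (right), 58 mm above the table. Which vial is in which lane varies.
- cup: dark blue ceramic mug, 80 mm across and 65 mm high, with a handle; origin at the centre of its underside. Bystander, stands to the left of the paddles.
- bowl: small white ceramic bowl, 100 mm across, 45 mm high; origin at the centre of its underside. Bystander, stands to the right of the paddles.
- jar: amber glass jar with a black cap, 48 mm across, 70 mm high; origin at the centre of its underside. Bystander, stands left of the left lever, behind the cup.
Not all that is in view belongs to the job. Leave any yellow look-alike of the vial_purple alone.

How it is judged (in metres and radians):
On the way, in this order (a step that is already met when the one before it is completed fails the run):
1. the lever of the purple vial's lane is pressed (((y of vial_purple in the frame of dispenser above 0 m and value of joint lever_left above 0.15 rad) or (y of vial_purple in the frame of dispenser below 0 m and value of joint lever_right above 0.15 rad))).
2. the purple vial lies in the tray of its lane ((y of vial_purple in the frame of dispenser between 0.113 and 0.183 m or y of vial_purple in the frame of dispenser between -0.183 and -0.113 m) and x of vial_purple in the frame of dispenser between 0.04 and 0.11 m and height (world z) of vial_purple below 0.026 m), for 0.2 s.
At the end, for the whole second after the job is handed in: the purple vial lies at rest (under 20 mm/s) on the floor of the tray of its lane, both levers are back (below 0.04 rad), the green vial is within 12 mm of its start, and the cup, bowl and jar stand upright (within 0.2 rad) within 30 mm of where they were (all of step 2 and linear speed of vial_purple below 0.02 m/s and value of joint each of lever_left, lever_right below 0.04 rad and distance of vial_green from where it was at the start of the episode below 0.012 m and distance of each of cup, bowl, jar from where it was at the start of the episode below 0.03 m and angle between each of cup, bowl, jar's own z axis and vertical below 0.2 rad); the robot touches nothing.
It fails at once if the lever of the green vial's lane is pressed (over 0.1 rad) ((y of vial_purple in the frame of dispenser above 0 m and value of joint lever_right above 0.1 rad) or (y of vial_purple in the frame of dispenser below 0 m and value of joint lever_left above 0.1 rad)).
It fails at once if the green vial moves over 12 mm (distance of vial_green from where it was at the start of the episode above 0.012 m).
It fails at once if the robot touches a vial or a gate (contact force between any of the fingers, the arm and vial_purple above 0.3 N or contact force between any of the fingers, the arm and vial_green above 0.3 N or contact force between any of the fingers, the arm and gate_left above 0.3 N or contact force between any of the fingers, the arm and gate_right above 0.3 N).
It fails at once if the purple vial is lifted above its lane (centre over 80 mm high) (height (world z) of vial_purple above 0.08 m).
It fails at once if the cup, bowl or jar is pushed over 30 mm, lifted or tipped (distance of any of cup, bowl, jar from where it was at the start of the episode above 0.03 m or angle between any of cup, bowl, jar's own z axis and vertical above 0.2 rad).
It also fails if it takes over 32 s, if anything falls off the work surface, if the arm or the gripper's body presses on something with over 40 N, if the wrist force passes 120 N, or if a joint passes its speed limit or range.

## Working session

There is one attempt and no reset: what is moved stays moved. The work goes in short steps, each a Python script; the robot and the scene stay as the last script left them, time stands still between calls to the robot, and variables do not carry over. Pictures are saved under pics/ and viewed, and the job is handed in when it is done.

```bash
mkdir -p pics; cat > h.py <<'E'
import numpy as np, cv2
from cell import robot, grip, kin, viewer
def w(p,ci): return np.array(ci["R"]).T@(np.array(p)-np.array(ci["t"]))
def save(im,n): cv2.imwrite("pics/"+n,cv2.cvtColor(im,cv2.COLOR_RGB2BGR))
E
python3 - <<'E'
from h import *
np.set_printoptions(precision=1,suppress=True)
for c in ["scene","side"]:
    im=viewer.read_camera(c); save(im,c+"0.png"); ci=viewer.camera_info(c)
    for n in ["paddle_left","paddle_right","vial_purple","vial_green","cup","bowl","jar","dispenser"]:
        for d in viewer.pinpoint(n,c)[:2]: print(c,n,round(d["confidence"],2),w(d["at"],ci))
o=robot.observe();print(o["t"],o["tcp_rot"])
E
```

```text
scene paddle_left 0.64 [466.7  49.1  93.3]
scene paddle_left 0.6 [452.5 165.5  -3. ]
scene paddle_right 0.67 [485.9 -70.9  92.7]
scene paddle_right 0.63 [526.5 155.6  -4.5]
scene vial_purple 0.58 [631.8  64.1  56. ]
scene vial_purple 0.52 [788.   91.1   8.4]
scene vial_green 0.54 [454.6 166.5  -1.5]
scene vial_green 0.47 [651.3 -31.1  57.4]
scene cup 0.85 [453.6 164.5  -2.1]
scene bowl 0.69 [ 542.7 -208.6   -1. ]
scene jar 0.86 [527.9 157.2  -3.4]
scene dispenser 0.9 [565.4   6.9   0.4]
side paddle_left 0.66 [466.4  44.4  95.8]
side paddle_right 0.96 [487.3 -72.8  93.9]
side vial_purple 0.74 [631.5  63.9  54.5]
side vial_purple 0.47 [788.9 -57.8   7.9]
side vial_green 0.59 [648.1 -30.4  61.2]
side cup 0.72 [647.9 -30.2  62.2]
side cup 0.59 [455.6 165.1   4. ]
side bowl 0.78 [ 544.3 -212.8   -0.8]
side jar 0.87 [529.1 156.7  -0.9]
side dispenser 0.61 [570.4   5.5  -2.4]
0.9 [ 1.2  1.2 -1.2]
```

View pics/scene0.png

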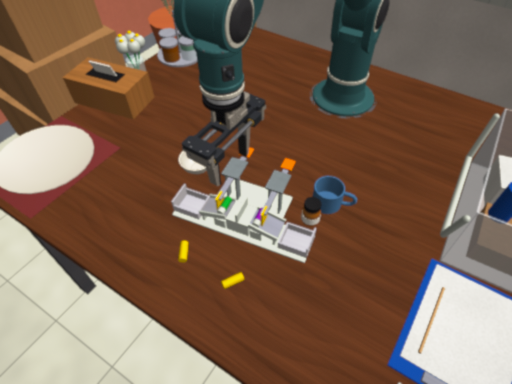

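View pics/side0.png

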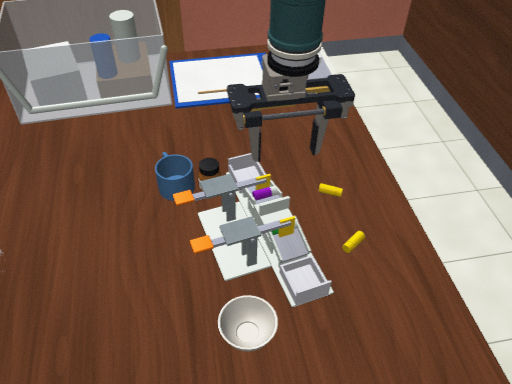

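Purple is in the left lane: at scene (260,215) and side (262,193), on the jar side. Green is in the right lane. The yellow vials on the table are look-alikes. The paddle heights (93–96) and the spacing of about 119 mm match the given geometry, so dispenser yaw is about 0.165 rad.

```bash
python3 - <<'E'
from h import *
from scipy.spatial.transform import Rotation as Ro
np.set_printoptions(precision=2,suppress=True)
a=0.165;c,s=np.cos(a),np.sin(a)
P=np.array([467.5,48.,0])-3*np.array([c,s,0])
best=None
for sg in (1,-1):
    M=np.array([[0,0,-1],[-s*sg,c*sg,0],[c*sg,s*sg,0]]).T
    rv=Ro.from_matrix(M).as_rotvec()
    for z in (214,60,50):
        q=kin.ik(list(P+[0,0,z]),list(rv)); print(sg,z,q if q is None else np.array(q))
        if z==214 and q is not None:
            k=abs(np.array(q)-robot.observe()["joints"]).max()
            if best is None or k<best[0]: best=(k,rv)
rv=best[1]
grip(0.0,20)
robot.movep(list(P+[0,0,190]),list(rv))
robot.servo_line(list(P+[0,0,112]),feed=100)
o=robot.observe();print(o["t"],o["tcp_pos"],o["contact_force"],o["grip_width"])
for n in("side","scene"): save(viewer.read_camera(n),n+"1.png")
E
```

```text
1 214 [ 0.19  0.19 -0.4   2.01  0.09  0.95  1.48]
1 60 [ 0.13  0.44 -0.36  2.13  0.27  0.61  1.32]
1 50 [ 0.13  0.46 -0.36  2.14  0.28  0.59  1.31]
-1 214 [-0.37  0.15  0.21  2.05 -0.04  0.94 -1.54]
-1 60 [-0.35  0.41  0.21  2.16 -0.15  0.58 -1.44]
-1 50 [-0.35  0.43  0.21  2.17 -0.16  0.56 -1.43]
4.5 [464.98  47.51 112.37] [ 0.79 -0.21  0.4 ] 0.006550575951561399
```

```bash
python3 -c "
import cv2,numpy as np
a=cv2.imread('pics/side1.png')[120:300,120:340];b=cv2.imread('pics/scene1.png')[80:260,150:370]
cv2.imwrite('pics/c1.png',np.vstack([cv2.resize(x,(700,290) if 0 else (366,300),interpolation=2) for x in(a,b)]))"
```

```text
(no output)
```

View pics/c1.png

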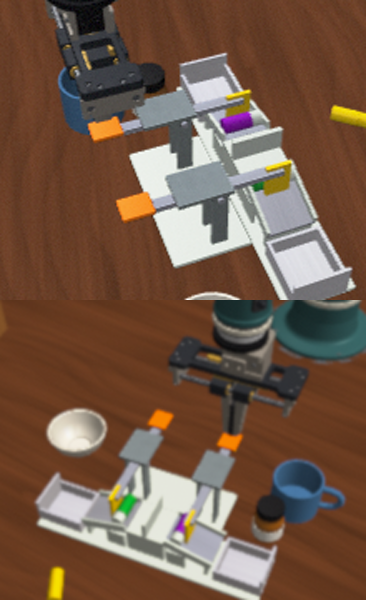

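The shut fingers stand right above the left paddle (crop: side (105,125), scene (230,435)), and the cup and jar are clear. Next I press in steps and watch the force.

```bash
python3 - <<'E'
from h import *
np.set_printoptions(precision=1,suppress=True)
p=np.array(robot.observe()["tcp_pos"])
z=p[2]
zs=[100,92,84,76,70,66,62,59,56,54,52]
for z in zs:
    robot.servo_line([p[0],p[1],z],feed=60)
    o=robot.observe();f=np.array(o["contact_force"]);print(o["t"],z,np.array(o["tcp_pos"]),f)
    if f[2]>14 : break
robot.hold(1.2)
for n in("side","scene"): save(viewer.read_camera(n),n+"2.png")
ci=viewer.camera_info("side")
for d in viewer.pinpoint("vial_purple","side")[:3]: print(d["confidence"],w(d["at"],ci))
print(robot.observe()["t"],robot.observe()["contact_force"])
import cv2
a=cv2.imread('pics/side2.png')[120:300,120:340];b=cv2.imread('pics/scene2.png')[80:260,150:370]
cv2.imwrite('pics/c2.png',np.vstack([cv2.resize(x,(366,300),interpolation=2) for x in(a,b)]))
E
```

```text
4.95 100 [464.7  47.5  99.5] [-0.3  0.6  0.2]
5.2333 92 [465.7  47.6  92. ] [0.9 0.6 2.6]
5.5167 84 [465.3  47.6  84. ] [1.1 0.5 2. ]
5.8 76 [465.4  47.6  76.2] [ 0.1 -0.5  4.9]
6.05 70 [465.5  47.7  70.3] [1.1 0.6 5.3]
6.3 66 [465.7  47.7  66.5] [1.1 0.5 4.8]
6.55 62 [465.6  47.7  62.5] [1.4 1.5 5.2]
6.8 59 [465.7  47.7  59.6] [ 1.1 -0.3  5.3]
7.05 56 [466.3  47.8  58.2] [-4.6 -1.  23.3]
0.72 [789.  -57.6  10. ]
0.63 [609.3 185.   14.6]
0.46 [790.7  87.1  12. ]
8.4 [-2.6  0.3 23.9]
```

View pics/c2.png

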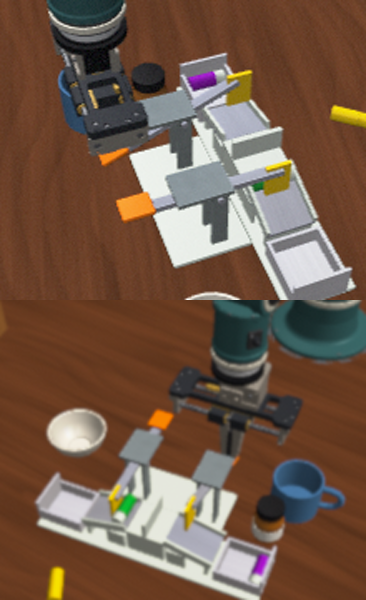

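The lever reached its stop, with the paddle at about 58 mm and the force jumping to 23 N. The purple vial is in the left tray (crop: side (205,80), scene (258,568)). I'll release it now.

```bash
python3 - <<'E'
from h import *
np.set_printoptions(precision=1,suppress=True)
p=np.array(robot.observe()["tcp_pos"])
robot.servo_line([p[0],p[1],100],feed=60)
robot.servo_line([p[0],p[1],200],feed=120)
robot.hold(0.5)
for n in("side","scene"):
    save(viewer.read_camera(n),n+"3.png"); ci=viewer.camera_info(n)
    for k in ["vial_purple","vial_green","paddle_left","paddle_right","gate_left","cup","bowl","jar"]:
        for d in viewer.pinpoint(k,n)[:2]: print(n,k,round(d["confidence"],2),w(d["at"],ci))
print(robot.observe()["t"],robot.observe()["contact_force"])
a=cv2.imread('pics/side3.png')[120:300,120:340];b=cv2.imread('pics/scene3.png')[80:260,150:370]
cv2.imwrite('pics/c3.png',np.vstack([cv2.resize(x,(366,300),interpolation=2) for x in(a,b)]))
E
```

```text
side vial_purple 0.68 [789.3 -55.8   8. ]
side vial_purple 0.67 [610.2 183.6  17.7]
side vial_green 0.61 [647.5 -31.8  58.2]
side paddle_left 0.8 [467.   42.2  96.7]
side paddle_right 0.81 [488.3 -74.1  93.3]
side gate_left 0.73 [629.7  76.8  85.1]
side gate_left 0.66 [ 665.9 -128.     8.2]
side cup 0.67 [452.6 166.3   2.4]
side bowl 0.67 [ 545.3 -211.1   -4.6]
side jar 0.73 [532.  157.3   1.1]
scene vial_purple 0.67 [609.8 184.8  17.2]
scene vial_purple 0.66 [786.7  90.7   8.6]
scene vial_green 0.46 [648.3 -29.5  53.6]
scene paddle_left 0.65 [629.1  71.6  82.1]
scene paddle_left 0.62 [465.4  49.2  91.2]
scene paddle_right 0.78 [488.4 -73.5  90.5]
scene gate_left 0.63 [613.7 160.   12.3]
scene gate_left 0.51 [626.   77.   81.3]
scene cup 0.72 [452.2 165.1   0.5]
scene bowl 0.82 [ 548.4 -207.3   -3.5]
scene jar 0.68 [527.8 157.4  -4.6]
11.6667 [-0.4 -0.6  0.2]
```

View pics/c3.png

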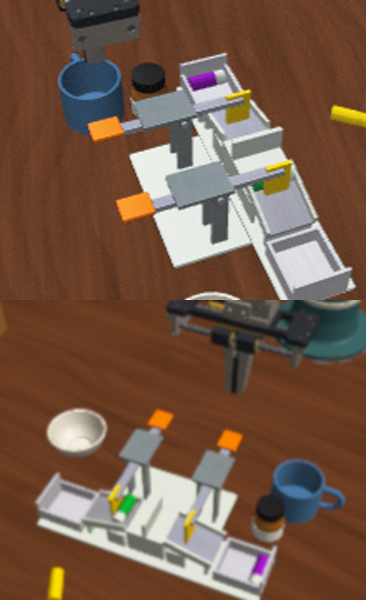

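```bash
python3 -c "
from h import *
robot.job_done()"
```

```text
the job is handed in; nothing more can be done
```

The purple vial is in the left tray, its gate is shut again, and I have handed the job in at about 12 s. No verdict was reported.

**What I did:** The purple vial was in the left lane. I pressed the left orange paddle with the shut fingers, from above, until the force jumped from 5 N to about 23 N at 58 mm height, which is the stop. I held it for a little over a second, released it and moved the tool up to 200 mm.

**Last checks:**

| Item | What the last pictures and readings showed |
|---|---|
| Purple vial | About (71, 169) mm in the dispenser frame at 17.5 mm height, in both cameras, so inside the left tray's limits |
| Left lever | Paddle back at 91–97 mm and gate at 81–85 mm (95 and 85 at rest) |
| Green vial and right lever | Where they started, to within the networks' accuracy |
| Cup, bowl and jar | Where they started, upright, to within the networks' accuracy |
| Tool | Touching nothing, with no contact force |

**Disagreements:** The networks also matched the yellow look-alike vials as `vial_purple`. The scene camera also put `paddle_left` near the gate and `gate_left` on the tray. I discarded these after comparing them with the pictures. I did not measure the vial's speed, but its position did not change noticeably over the last 3 s.

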